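# Run a hub bearing retainer home with a peg key

### The arm

A 6-joint arm with a two-finger parallel gripper is mounted at the origin on the work surface. World frame = base frame: x ahead of the robot, y to its left, z up, the work surface at z = 0. Lengths are in m, angles in rad, forces in N, time in s.
With the tool pointing down it reaches from about 0.35 to 0.775 m from the base axis. Payload 7.3 kg.
Tool frame: the origin (TCP) lies on the centre line of the jaws, within the pads' length; the fingertips stand 17 mm ahead of it and the grasp point (between the pads) lies 2 mm behind it (robot.tcp_to_tips is the distance from the TCP to the fingertips, in m); z points along the fingers, y is the line along which they close (so a half turn about z gives the same grasp; the last joint's range is limited). The gripper opens to 92 mm and grips with 3 to 60 N. Pads are 19 mm wide; open, the fingers measure 130 mm over their backs; the gripper's body (75 mm by 190 mm) begins 47 mm behind the grasp point.
Start: joints at [0.989, 0.342, 1.524, -0, 1.275, -0.146], TCP at [0.222, 0.476, 0.244] pointing down, gripper open.
Joint ranges: [-2.53, 2.53], [-0.77, 2.02], [0.04, 2.7], [-1, 4.14], [0.28, 2.66], [-3.11, 3.11]. Speed limits (rad/s): [2.57, 2.57, 3.14, 3.14, 3.14, 3.14].

### API

Orientations are given as [roll, pitch, yaw] about the fixed x, y, z axes, in that order (R = Rz(yaw) Ry(pitch) Rx(roll)).
In Python, from cell import robot gives the robot as it stands. The module is installed in compiled form; this text tells all that it offers.
- The arm moves only by the tool carry_out, never from a script. Its argument "commands" is a list of rows, each a list of 3 entries, a list of its own where there are three numbers: the shift along the tool's x, y, z in m, then the turn about the tool's z in rad, then the opening, from 0 (shut) to 1 (fully open). In form: [[[dx, dy, dz], yaw, claw], ...]. A call has 1 to 20 rows; each row shifts and turns the commanded pose from where the row before left it, along the tool's axes as they then stand; what a row does not reach is not made up. A row lasts 1/8 s, in which the tool goes at most 62.5 mm and 10.7 degrees, less where a joint would pass 70% of its speed; a pose out of reach is approached as far as the arm can. A call is refused whole if a number of a shift passes 0.0625 or a number of a turn 0.188, either way. A call with a gripper value outside its range is refused whole. The fingers move at their own pace and stop on an object; "newtons" is the grip in N (left out, the last holds). Time passes only in rows, so rows that do not move let the fingers close. It gives the time, the measured TCP pose, the force, the opening and the grip force at its end, in the units of the state.
- robot.observe(): the state, without advancing time (a new reading comes with each control period).
- robot.read_camera(name): name is "side" or "top" or "wrist"; returns a dict with "pixels" (400x640x3 uint8, red, green, blue), "fx", "fy", "cx", "cy" (pixels), "view" (4x4, takes a point from world to camera coordinates); the wrist camera has in their place "T_tool_cam" (4x4, takes a point from camera to tool coordinates, whose origin is the TCP and whose axes are the flange's). Camera axes: x right, y up, looking along -z (the intrinsics and any distortion apply to the point x, -y, -z); pixel columns grow to the right and rows downward; lengths in m; the calibration is good to about 2 mm. The wrist camera is an equidistant fisheye: a pixel r from the principal point sees the ray r / f radians off the axis. A picture is of the moment at which its call begins: read the wrist's pose just before it. There is no depth.
- robot.hand_in(): hands the job in; it is judged then, once.
Trained networks look in a picture, given as the dict that the camera call returned (one of the last four; its "shot" number tells which), for a name from the list of things; names that differ only in an ending like _2 or _b are one class to them, and where a whole thing is asked for, a point or a joint stands for the part that bears it (a point fixed in the world has none). Each returns a list of dicts, best first, with "p" (0 to 1); they miss things now and then, are a little off and sometimes report something else, mostly with a low value. They report only what shows in the picture. A call takes as long as a camera call. They do not tell look-alikes from the thing itself.
- robot.find_in(picture, name): "at" ([column, row] in pixels, amid what is visible of it).
- robot.tip_of(picture, name): "at" ([column, row] in pixels: a listed point, or the origin of a listed thing).
The state is a dict: "time": time; "qpos": joint angles; "qvel": joint speeds; "joint_efforts": joint torques, N m; "tool_pos": TCP position; "tool_rot": TCP orientation; "contact_force": force on the tool from outside, world axes, zero at the start; "torque": the same for the moment, N m; "opening": finger opening in m; "grip_force": force on a finger pad.
Only numpy, scipy, OpenCV 4.12 (cv2) and the standard library are available. Lean on these libraries where they do the work, as an engineer would, in place of code of your own. Each camera call takes 0.05 s, during which the arm holds its last target. There are 200 camera calls.

### The job

The T-handled peg key lies on the bench: stand it upright on the bearing retainer ring in the wheel hub without dropping it, and let go. Then take it again by its T-bar, feel both pegs right into the ring's holes before turning, and turn the ring clockwise (seen from above) until it stops. Leave the key standing upright in the ring with both pegs fully in, ready for the torque wrench, and leave the other things on the bench where they are.

Things in the scene. Friction and masses are not known exactly. Their poses are not given: they have to be found in the camera images.
- key: steel two-peg key with T-handle, loose, 0.4 to 0.75 kg, 184 mm long, lying flat at first. Origin: on the shaft axis at the peg-side face of its foot bar. x: from pegs along the shaft to the T-bar (up when it stands pegs down); y: along T-bar and peg line; z: up while lying, shaft axis then 13 mm above the bench. Foot bar: x 0 to 14, 68 along y, 26 mm along z. Same after half a turn about x
- key_shaft (a point): point on the key's round shaft at key x = 60 mm, near its balance point; the shaft is 14 mm thick and bare from x = 14 to 112 mm; axes as key
- key_bar (a point): middle of the key's T-bar (key x = 122 mm): a flat-sided steel block 26 mm along y, 16 mm wide along z, from x = 112 to 132, with a square drive recess on top. The T-bar is 140 mm long along y; red sleeves 26 mm thick begin 27 mm either side of the middle; axes as key
- key_peg1 (a point): tip of the key's peg on its +y side. Both pegs are 8 mm thick with tapered tips, 9 mm long (key x 0 to -9), at y = +27 and -27 mm; axes as key
- key_peg2 (a point): tip of the key's peg on its -y side; axes as key
- key_nose (a point): tip of the key's round guide nose, on the axis between the pegs (key x = -52 mm): 22 mm thick, its last 12 mm tapering to 8 mm; axes as key
- ring (a joint): turn of the dark steel retainer ring in its thread: 0 is fully home (rigid stop), negative before; starts 1.0 to 1.4 rad short of home and grows as the ring turns clockwise from above. It drags with about 0.35 N m all the way and stays where it is left
- ring_face (a point): centre of the ring's upper face; axes turn with the ring, z up. The ring (79 mm outside, 34 mm bore, 10 mm thick) lies level in the hub's mouth, 84 mm above the bench. Four through holes of 9.5 mm, 27 mm from the axis on its +x, +y, -x and -y; either opposite pair takes the pegs. With the pegs fully in, the foot bar lies on this face
- ring_hole (a point): centre of the mouth of the hole on the ring's +x axis; axes as ring_face
- bearing_bore (a point): centre of the mouth of the bearing's bore, on the ring's axis 12 mm below the ring's face: 24 mm wide, 42 mm deep. It takes the key's guide nose: with the nose in it the key stands by itself, leaning up to about 6 degrees while its pegs rest on the ring's face between holes; axes as hub
- hub: aluminium wheel hub, fixed, bolted on a plywood board 200 x 200 x 18 mm screwed to the bench. Origin: on the hub's axis at bench level, z up. Flange 152 mm across with five short studs (tops 56 mm above the bench); boss 106 mm across, rim 88 mm above the bench, 80 mm wide inside, 4 mm above the ring's face
- old_bearing: bystander: used ball bearing, 62 mm across, 16 mm high; origin under its centre
- wrench: bystander: flat steel wrench, 190 mm long, 8 mm thick; origin under its middle, x along it
- hammer: bystander: hammer with wooden handle, 260 mm long, head at its +x end; origin under its middle
- screwdriver: bystander: yellow-handled screwdriver, 220 mm long along x; origin under its middle
- oil_bottle: bystander: red oil bottle, 72 mm across, 200 mm tall; origin under its centre
- spray_can: bystander: blue spray can, 64 mm across, 190 mm tall; origin under its centre
- grease_tub: bystander: white grease tub with green lid, 84 mm across, 75 mm tall; origin under its centre
Not all that is in view belongs to the job. What is shaped like the key but orange or pink is not meant.

How it is judged:
By the outcome, as a careful person would: the job done as asked, in the order asked, and still so for the second after the job is handed in, with the robot touching nothing.
It also fails if it takes over 58 s, if anything falls off the work surface, if the arm or the gripper's body presses on something with over 40 N, if the wrist force passes 120 N, or if a joint passes its speed limit or range.

## Working session

There is one attempt and no reset: what is moved stays moved. The work goes in short steps, Python scripts to look and compute and a tool call to move; the robot and the scene stay as the last step left them, time stands still between calls to the robot, and variables do not carry over. Pictures are saved under pics/ and viewed, at most 10 in all, crops included, and the job is handed in when it is done.

Besides the shell and the picture viewer there is one more tool, called after "Call:" as name(argument=value, ...), one argument or row to a line, values as JSON. carry_out: Moves the arm, as the interface text tells. Its arguments: {"type":"object","properties":{"commands":{"type":"array"},"newtons":{"type":"number"}},"required":["commands"]}

```bash
mkdir -p pics; cat > h.py <<'E'
import numpy as np, cv2
from cell import robot
from scipy.spatial.transform import Rotation as R
def shot(n,save=None):
    s=robot.observe(); p=robot.read_camera(n); p['s']=s; p['n']=n
    if save: cv2.imwrite('pics/'+save,np.ascontiguousarray(p['pixels'][:,:,::-1]))
    return p
def ray(p,uv):
    x=(uv[0]-p['cx'])/p['fx']; y=(uv[1]-p['cy'])/p['fy']
    if p['n']=='wrist':
        r=np.hypot(x,y); d=np.array([np.sin(r)*x/r,-np.sin(r)*y/r,-np.cos(r)]) if r>0 else np.array([0,0,-1.])
        T=np.array(p['T_tool_cam']); W=np.eye(4); W[:3,:3]=R.from_euler('xyz',p['s']['tool_rot']).as_matrix(); W[:3,3]=p['s']['tool_pos']; M=W@T
    else:
        d=np.array([x,-y,-1.]); M=np.linalg.inv(np.array(p['view']))
    d=M[:3,:3]@d; return M[:3,3],d/np.linalg.norm(d)
def atz(p,uv,z):
    o,d=ray(p,uv); return o+d*(z-o[2])/d[2]
def proj(p,X):
    X=np.asarray(X,float)
    if p['n']=='wrist':
        T=np.array(p['T_tool_cam']); W=np.eye(4); W[:3,:3]=R.from_euler('xyz',p['s']['tool_rot']).as_matrix(); W[:3,3]=p['s']['tool_pos']; V=np.linalg.inv(W@T)
    else: V=np.array(p['view'])
    c=V[:3,:3]@X+V[:3,3]; a=np.array([c[0],-c[1],-c[2]])
    if p['n']=='wrist':
        r=np.hypot(a[0],a[1]); t=np.arctan2(r,a[2]); q=a[:2]/r*t
    else: q=a[:2]/a[2]
    return np.array([q[0]*p['fx']+p['cx'],q[1]*p['fy']+p['cy']])
def tri(rs):
    A=sum(np.eye(3)-np.outer(d,d) for o,d in rs); b=sum((np.eye(3)-np.outer(d,d))@o for o,d in rs)
    return np.linalg.solve(A,b)
E
cat > a.py <<'E'
from h import *
np.set_printoptions(precision=4,suppress=True)
Z={'key':.013,'key_shaft':.013,'key_bar':.013,'key_peg1':.013,'key_peg2':.013,'key_nose':.013,'ring_face':.084,'ring_hole':.084,'bearing_bore':.072,'hub':0,'old_bearing':0,'wrench':0,'hammer':0,'screwdriver':0,'oil_bottle':0,'spray_can':0,'grease_tub':0}
print(robot.observe())
for c in ['top','side','wrist']:
    p=shot(c,c+'0.png'); print(c,p['fx'],p['cx'],p['cy'],ray(p,(320,200)))
    for n,z in Z.items():
        print(n,[(round(r['p'],2),np.round(r['at']),atz(p,r['at'],z)[:2]) for r in robot.tip_of(p,n)[:3]])
E
python3 a.py
```

```text
{'time': 0.0, 'qpos': array([ 0.989 ,  0.3427,  1.525 , -0.    ,  1.2754, -0.146 ]), 'qvel': array([ 0.0001, -0.0011,  0.001 ,  0.0005,  0.0003,  0.0027]), 'joint_efforts': array([ -0.0001, -43.1255, -24.4219,   0.0717,   0.0561,  -0.0002]), 'tool_pos': array([0.2214, 0.4756, 0.243 ]), 'tool_rot': array([-3.14  , -0.0002,  2.7058]), 'contact_force': array([-0.165 , -0.6488,  0.4206]), 'torque': array([0.0091, 0.0137, 0.0408]), 'grip_force': 0.0, 'opening': 0.09206557541238634}
top 514.2190480118277 317.11260434307763 197.57914775238783 (array([0.2891, 0.0123, 1.8152]), array([ 0.0903, -0.0151, -0.9958]))
key [(0.94, array([409., 260.]), array([ 0.2423, -0.3249])), (0.81, array([262., 238.]), array([0.3202, 0.1854])), (0.58, array([372., 181.]), array([ 0.5195, -0.1972]))]
key_shaft [(0.92, array([394., 250.]), array([ 0.2802, -0.2743])), (0.89, array([371., 169.]), array([ 0.5634, -0.196 ])), (0.84, array([254., 256.]), array([0.2559, 0.2123]))]
key_bar [(0.85, array([367., 153.]), array([ 0.6211, -0.1804])), (0.7, array([381., 238.]), array([ 0.3183, -0.2292])), (0.64, array([241., 
[... 3969 characters left out ...]
75., 229.]), array([0.2067, 0.2552]))]
key_peg1 [(0.63, array([ 25., 310.]), array([ 0.2064, -0.3097])), (0.59, array([ 31., 327.]), array([ 0.2498, -0.3448]))]
key_peg2 [(0.63, array([ 25., 310.]), array([ 0.2064, -0.3097])), (0.59, array([ 31., 327.]), array([ 0.2498, -0.3448]))]
key_nose [(0.65, array([ 17., 312.]), array([ 0.199 , -0.3675]))]
ring_face []
ring_hole []
bearing_bore []
hub []
old_bearing []
wrench [(0.53, array([ 55., 370.]), array([ 0.3981, -0.4418]))]
hammer [(0.72, array([ 51., 371.]), array([ 0.4   , -0.4752]))]
screwdriver [(0.94, array([357., 304.]), array([0.4309, 0.4381]))]
oil_bottle []
spray_can [(0.62, array([414., 365.]), array([0.618 , 0.4777]))]
grease_tub []
```

```bash
ls pics
```

```text
side0.png
top0.png
wrist0.png
```

View pics/top0.png

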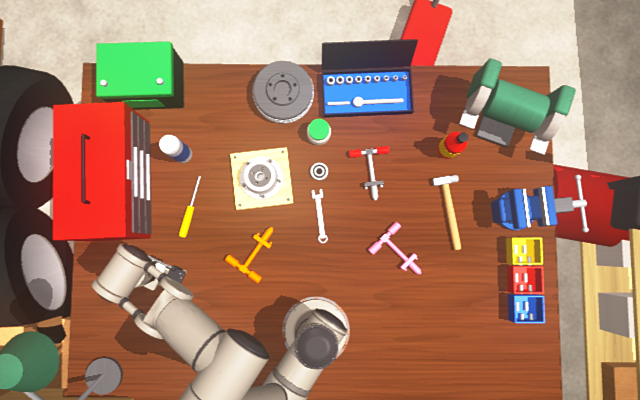

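View pics/side0.png

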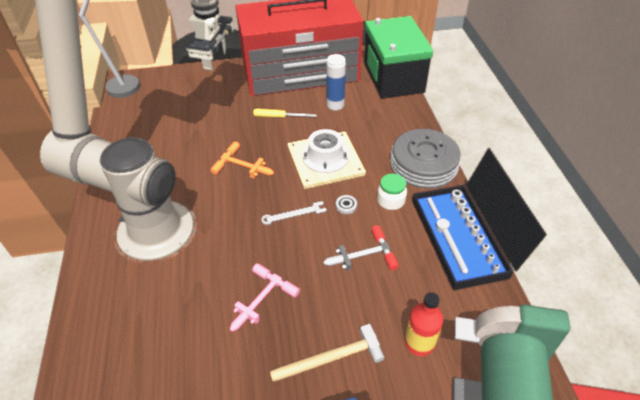

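The top view shows the real key (red sleeves) at about (370,170), with its bar near (367,153) and its nose near (374,200). The orange (245,255) and pink (395,250) keys are decoys, and the hub is at (260,177). The side view agrees: key bar (384,248), nose (323,265), hub (326,140).

The tool always points down, so the key has to pivot in the pads. I'll look at the hub from close up first.

```bash
cat >> h.py <<'E'
def plan(tx,ty,tz,yaw,n,rot_n=None):
    """rows from the measured pose to a target pose, in tool axes (tool down)"""
    s=robot.observe(); P=np.array(s['tool_pos']); y=s['tool_rot'][2]
    dy=(yaw-y+np.pi)%(2*np.pi)-np.pi; st=(np.array([tx,ty,tz])-P)/n; out=[]; 
    for i in range(n):
        c,k=np.cos(y),np.sin(y); d=np.array([[c,k,0],[k,-c,0],[0,0,-1]])@st
        t=-dy/n; out.append([[round(float(v),4) for v in d],round(float(t),3)]); y+=dy/n
    print('dyaw',round(dy,3)); 
    for r in out: print(r)
E
python3 -c "
from h import *
plan(.50,.20,.26,.9,10)"
```

```text
dyaw -1.806
[[-0.0369, -0.0133, -0.0016], 0.181]
[[-0.0387, -0.0064, -0.0016], 0.181]
[[-0.0392, 0.0006, -0.0016], 0.181]
[[-0.0384, 0.0077, -0.0016], 0.181]
[[-0.0364, 0.0144, -0.0016], 0.181]
[[-0.0333, 0.0207, -0.0016], 0.181]
[[-0.029, 0.0264, -0.0016], 0.181]
[[-0.0238, 0.0312, -0.0016], 0.181]
[[-0.0178, 0.0349, -0.0016], 0.181]
[[-0.0112, 0.0376, -0.0016], 0.181]
```

Call:
carry_out(
  commands=[
    [[-0.037, -0.013, -0.002], 0.181, 1],
    [[-0.039, -0.006, -0.002], 0.181, 1],
    [[-0.039, 0.001, -0.002], 0.181, 1],
    [[-0.038, 0.008, -0.002], 0.181, 1],
    [[-0.036, 0.014, -0.002], 0.181, 1],
    [[-0.033, 0.021, -0.002], 0.181, 1],
    [[-0.029, 0.026, -0.002], 0.181, 1],
    [[-0.024, 0.031, -0.002], 0.181, 1],
    [[-0.018, 0.035, -0.001], 0.181, 1],
    [[-0.011, 0.038, -0.001], 0.181, 1],
    [[0, 0, 0], 0, 1],
    [[0, 0, 0], 0, 1],
  ],
)

```text
time: 4.2
tool_pos: [0.4995, 0.2011, 0.2615]
tool_rot: [-3.141, 0.0, 0.897]
contact_force: [-0.1, 0.1, 0.3]
opening: 0.0921
grip_force: 0.0
```

```bash
cat > b.py <<'E'
from h import *
np.set_printoptions(precision=4,suppress=True)
s=robot.observe(); print(s['tool_pos'],s['tool_rot'],s['qpos'])
p=shot('wrist','w1.png')
for n,z in dict(ring_face=.084,ring_hole=.084,bearing_bore=.072,hub=0).items():
    print(n,[(round(r['p'],2),np.round(r['at'],1),atz(p,r['at'],z)[:2]) for r in robot.tip_of(p,n)[:5]])
# enlarge around ring
u=proj(p,[.529,.193,.084]); print(u)
im=p['pixels'][:,:,::-1]; a,b=int(u[0]),int(u[1]); w=60
cr=im[max(0,b-w):b+w,max(0,a-w):a+w]; print(max(0,a-w),max(0,b-w)); cv2.imwrite('pics/w1c.png',cv2.resize(cr,None,fx=5,fy=5,interpolation=cv2.INTER_CUBIC))
plan(.595,-.19,.20,.149,10)
E
python3 b.py
```

```text
[0.4995 0.2011 0.2615] [-3.1408  0.0003  0.897 ] [0.2401 0.354  1.4561 0.0004 1.3323 0.9137]
ring_face [(0.74, array([346.2, 169.6]), array([0.5266, 0.1948]))]
ring_hole [(0.62, array([342.6, 147.3]), array([0.5381, 0.2158]))]
bearing_bore [(0.69, array([346.5, 168.2]), array([0.5271, 0.1933]))]
hub [(0.68, array([340.2, 157.3]), array([0.5254, 0.1954]))]
[349.0398 169.5252]
289 109
dyaw -0.749
[[-0.0247, 0.0319, 0.0062], 0.075]
[[-0.0222, 0.0336, 0.0062], 0.075]
[[-0.0196, 0.0352, 0.0062], 0.075]
[[-0.0169, 0.0366, 0.0062], 0.075]
[[-0.0142, 0.0377, 0.0062], 0.075]
[[-0.0113, 0.0387, 0.0062], 0.075]
[[-0.0084, 0.0394, 0.0062], 0.075]
[[-0.0054, 0.0399, 0.0062], 0.075]
[[-0.0024, 0.0402, 0.0062], 0.075]
[[0.0006, 0.0403, 0.0062], 0.075]
```

View pics/w1c.png

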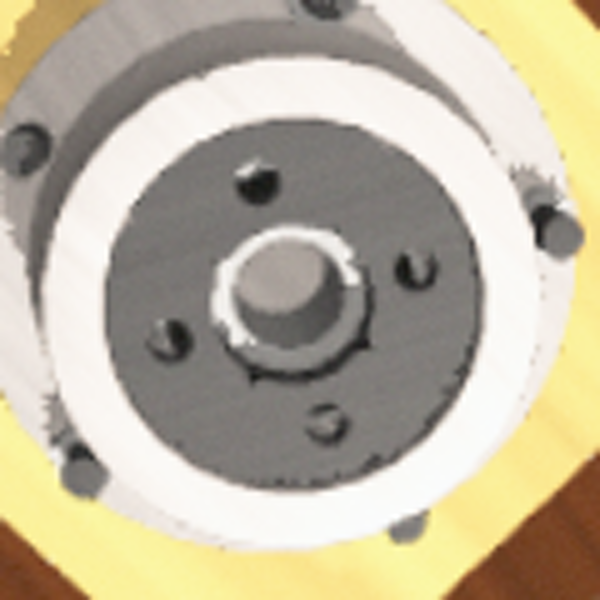

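The crop shows the ring with four holes at crop pixels (258,181), (415,268), (327,424) and (170,340), around the bore at (292,303). I'll compute the ring centre and phase from these while moving to the key.

```bash
cat > c.py <<'E'
from h import *
np.set_printoptions(precision=4,suppress=True)
p=shot('wrist')
H=[atz(p,(289+(x+.5)/5-.5,109+(y+.5)/5-.5),.084)[:2] for x,y in [(258,181),(415,268),(327,424),(170,340)]]
H=np.array(H); c=H.mean(0); print(H,c); d=H-c; print(np.hypot(*d.T),np.arctan2(d[:,1],d[:,0]))
E
python3 c.py
```

```text
[[0.5378 0.2199]
 [0.5526 0.1849]
 [0.5173 0.1693]
 [0.5024 0.2048]] [0.5276 0.1947]
[0.0272 0.0269 0.0274 0.0271] [ 1.1844 -0.3742 -1.9531  2.7595]
```

Call:
carry_out(
  commands=[
    [[-0.025, 0.032, 0.006], 0.075, 1],
    [[-0.022, 0.034, 0.006], 0.075, 1],
    [[-0.02, 0.035, 0.006], 0.075, 1],
    [[-0.017, 0.037, 0.006], 0.075, 1],
    [[-0.014, 0.038, 0.006], 0.075, 1],
    [[-0.011, 0.039, 0.006], 0.075, 1],
    [[-0.008, 0.039, 0.006], 0.075, 1],
    [[-0.005, 0.04, 0.006], 0.075, 1],
    [[-0.002, 0.04, 0.006], 0.075, 1],
    [[0.001, 0.04, 0.006], 0.075, 1],
    [[0, 0, 0], 0, 1],
    [[0, 0, 0], 0, 1],
  ],
)

```text
time: 6.0
tool_pos: [0.5963, -0.19, 0.2016]
tool_rot: [-3.141, 0.0, 0.147]
contact_force: [0.2, 0.4, -0.5]
opening: 0.0922
grip_force: 0.0
```

```bash
cat > d.py <<'E'
from h import *
np.set_printoptions(precision=4,suppress=True)
p=shot('wrist','w2.png'); print(p['s']['tool_pos'],p['s']['tool_rot'])
for n in ['key','key_shaft','key_bar','key_nose','key_peg1','key_peg2']:
    print(n,[(round(r['p'],2),np.round(r['at'],1),atz(p,r['at'],.013)[:2]) for r in robot.tip_of(p,n)[:3]])
E
python3 d.py
```

```text
[ 0.5963 -0.19    0.2016] [-3.1408  0.0002  0.1467]
key [(0.88, array([319.6, 253. ]), array([ 0.5057, -0.2005])), (0.38, array([298.1, 263.8]), array([ 0.4872, -0.1769]))]
key_shaft [(0.96, array([321.6, 208.6]), array([ 0.5612, -0.1947]))]
key_bar [(0.92, array([322. , 150.1]), array([ 0.6265, -0.1856]))]
key_nose []
key_peg1 [(0.86, array([299. , 257.2]), array([ 0.4964, -0.1769])), (0.69, array([342.4, 259.7]), array([ 0.5006, -0.2289]))]
key_peg2 [(0.86, array([299. , 257.2]), array([ 0.4964, -0.1769])), (0.69, array([342.4, 259.7]), array([ 0.5006, -0.2289]))]
```

View pics/w2.png

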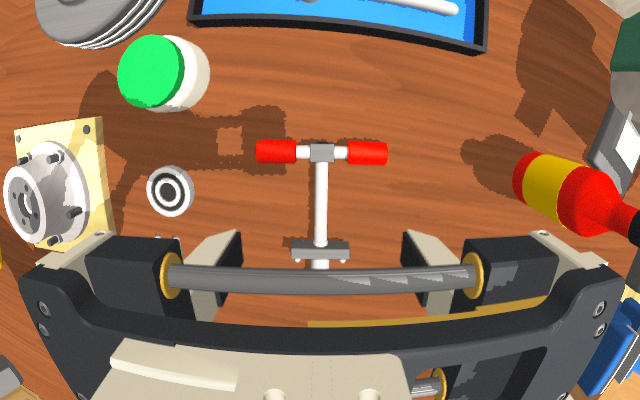

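The wrist view shows the real key (steel, red sleeves) straight ahead: bar (322,152), foot (320,250), axis almost in line with the tool. The ring's holes sit at -0.38 rad mod 90°, centred on (0.5276, 0.1947). I'll go down and grip the shaft at key x ≈ 80.

Call:
carry_out(
  commands=[
    [[-0.006, 0, 0.03], 0.016, 1],
    [[-0.006, 0, 0.04], 0, 1],
    [[0, 0, 0.04], 0, 1],
    [[0, 0, 0.04], 0, 1],
    [[0, 0, 0.02], 0, 0.8],
    [[0, 0, 0.011], 0, 0.5],
    [[0, 0, 0], 0, 0],
    [[0, 0, 0], 0, 0],
    [[0, 0, 0], 0, 0],
    [[0, 0, 0], 0, 0],
    [[0, 0, 0], 0, 0],
    [[0, 0, 0], 0, 0],
  ],
  newtons=10,
)

```text
time: 7.85
tool_pos: [0.5846, -0.1924, 0.0208]
tool_rot: [-3.142, -0.0, 0.13]
contact_force: [0.1, -0.4, -0.1]
opening: 0.0162
grip_force: 0.0
```

Call:
carry_out(
  commands=[
    [[0, 0, 0], 0, 0],
    [[0, 0, 0], 0, 0],
    [[0, 0, -0.01], 0, 0],
    [[0, 0, -0.012], 0, 0],
    [[-0.002, 0, -0.012], 0, 0],
    [[-0.005, 0, -0.012], 0, 0],
    [[-0.006, 0, -0.012], 0, 0],
    [[0, 0, 0], 0, 0],
  ],
)

```text
time: 8.85
tool_pos: [0.5717, -0.1945, 0.0801]
tool_rot: [3.14, -0.002, 0.129]
contact_force: [1.3, -0.7, -7.0]
opening: 0.0131
grip_force: 10.0
```

```bash
cat > e.py <<'E'
from h import *
import sys
np.set_printoptions(precision=3,suppress=True)
s=robot.observe(); print(s['contact_force'],s['torque'],s['opening'],s['grip_force'],s['tool_pos'])
for c in ['side','top']:
    p=shot(c,c+sys.argv[1]+'.png'); u=proj(p,s['tool_pos']); q=[]
    for n in ['key_bar','key_shaft','key','key_nose']:
        L=[r for r in robot.tip_of(p,n) if np.hypot(*(np.array(r['at'])-u))<75]; print(c,n,[(round(r['p'],2),np.round(r['at'],1)) for r in L[:2]])
    a,b=u.astype(int); cv2.imwrite('pics/%s%sc.png'%(c,sys.argv[1]),cv2.resize(p['pixels'][max(0,b-60):b+60,max(0,a-80):a+80,::-1],None,fx=4,fy=4,interpolation=cv2.INTER_CUBIC))
    p0=max(0,a-80),max(0,b-60); print('crop origin',p0,'tcp',u)
E
python3 e.py 3
```

```text
[ 1.275 -0.685 -6.996] [-0.064  0.071 -0.027] 0.013095443597643188 9.999418705701828 [ 0.572 -0.194  0.08 ]
side key_bar [(0.48, array([339.4, 255.9]))]
side key_shaft [(0.84, array([358.3, 241.7]))]
side key [(0.82, array([337.6, 246.9]))]
side key_nose [(0.95, array([322.1, 252.5]))]
crop origin (np.int64(287), np.int64(176)) tcp [367.026 236.193]
top key_bar []
top key_shaft []
top key []
top key_nose []
crop origin (np.int64(292), np.int64(103)) tcp [372.982 163.722]
```

View pics/side3c.png

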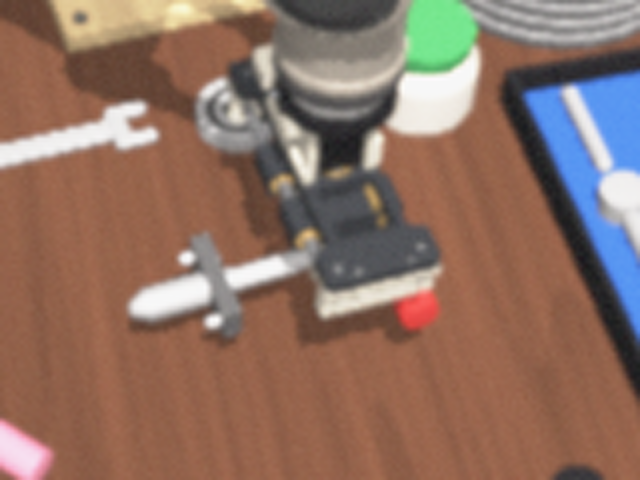

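The crop shows the whole key hanging level (wrist force -7 N), so 10 N of grip holds it against pivoting. Torsional slip comes well before translational slip, so I'll ease the grip.

Call:
carry_out(
  commands=[
    [[0, 0, 0], 0, 0],
    [[0, 0, 0], 0, 0],
    [[0, 0, 0], 0, 0],
  ],
  newtons=7,
)

```text
time: 9.72
tool_pos: [0.5717, -0.194, 0.0787]
tool_rot: [-3.142, -0.0, 0.13]
contact_force: [-0.5, 0.8, -6.5]
opening: 0.0137
grip_force: 7.0
```

```bash
python3 e.py 4|head -5
```

```text
[-0.513  0.783 -6.487] [0.003 0.169 0.004] 0.013733145784554627 6.999712362885475 [ 0.572 -0.194  0.079]
side key_bar []
side key_shaft [(0.7, array([357.5, 242.9])), (0.37, array([334.4, 246.5]))]
side key [(0.79, array([342.2, 253. ]))]
side key_nose [(0.71, array([323.8, 264.2]))]
```

Call:
carry_out(
  commands=[
    [[0, 0, 0], 0, 0],
    [[0, 0, 0], 0, 0],
    [[0, 0, 0], 0, 0],
  ],
  newtons=5.5,
)

```text
time: 10.6
tool_pos: [0.5717, -0.194, 0.0787]
tool_rot: [-3.141, 0.0, 0.13]
contact_force: [-0.5, -0.2, -6.7]
opening: 0.0137
grip_force: 5.5
```

```bash
python3 e.py 5|head -5
```

```text
[-0.536 -0.202 -6.668] [-0.029  0.14   0.011] 0.013719542032789316 5.499715134501457 [ 0.572 -0.194  0.079]
side key_bar []
side key_shaft [(0.63, array([359.1, 239.9]))]
side key [(0.68, array([342.7, 255.4]))]
side key_nose [(0.56, array([323.6, 266.2]))]
```

```bash
cat > lean.py <<'E'
from h import *
from scipy.optimize import least_squares
import sys
def keyfit(g=.080,verbose=True):
    s=robot.observe(); P=np.array(s['tool_pos']); y=s['tool_rot'][2]; G=P+[0,0,-.0078]
    a=np.array([np.cos(y),np.sin(y),0]); obs=[]
    f=lambda X,v: G+(X-v[1])*(a*np.cos(v[0])+np.array([0,0,np.sin(v[0])]))
    ps={}
    for c in ['side','wrist']:
        p=shot(c); 
        for n,X in dict(key_bar=.122,key=0,key_nose=-.052,key_shaft=.06).items():
            t=[proj(p,f(X,(th,g))) for th in np.linspace(0,1.4,15)]
            for r in robot.tip_of(p,n):
                if r['p']>.4 and min(np.hypot(*(np.array(r['at'])-q)) for q in t)<15: obs.append((p,X,np.array(r['at']),c,n)); break
    F=lambda v: np.concatenate([proj(p,f(X,v))-u for p,X,u,_,_ in obs]+[[ (v[1]-g)*300]])
    b=min((least_squares(F,[t0,g],loss='soft_l1',f_scale=2) for t0 in (.2,.8,1.2)),key=lambda r:r.cost)
    if verbose:
        print('pitch(90=upright) %.1f deg  g %.1f mm'%(np.degrees(b.x[0]),b.x[1]*1e3)); r=b.fun[:-1].reshape(-1,2)
        for o,e in zip(obs,r): print(o[3],o[4],np.round(o[2]),np.round(e,1))
        print('F',np.round(s['contact_force'],1),'T',np.round(s['torque'],3),'P',np.round(P,4),'op',round(s['opening'],4),s['time'], 'nose',np.round(f(-.052,b.x),4))
    return b.x
if __name__=='__main__': keyfit()
E
python3 lean.py
```

```text
pitch(90=upright) 30.0 deg  g 79.8 mm
side key [343. 257.] [-1.6 -3.6]
side key_nose [326. 265.] [ 0.1 -1.9]
side key_shaft [359. 243.] [ 1.7 -0.9]
wrist key_bar [323. 199.] [-0.9  0.6]
wrist key [319. 310.] [ 3.  -0.2]
F [-0.   0.1 -6.3] T [0.012 0.138 0.003] P [ 0.5717 -0.194   0.0787] op 0.0136 11.1 nose [ 0.4585 -0.2088  0.0049]
```

Call:
carry_out(
  commands=[
    [[0, 0, 0], 0, 0],
    [[0, 0, 0], 0, 0],
    [[0, 0, 0], 0, 0],
    [[0, 0, 0], 0, 0],
  ],
  newtons=4.5,
)

```text
time: 12.1
tool_pos: [0.5717, -0.194, 0.0787]
tool_rot: [-3.142, -0.0, 0.13]
contact_force: [0.0, 0.2, -6.4]
opening: 0.0138
grip_force: 4.5
```

```bash
python3 lean.py
```

```text
pitch(90=upright) 28.4 deg  g 79.8 mm
side key [342. 257.] [-1.2 -3.6]
side key_nose [325. 265.] [ 0.2 -1.9]
side key_shaft [360. 243.] [ 0.1 -1. ]
wrist key_bar [322. 196.] [0.1 0.7]
wrist key_shaft [324. 273.] [-1.2 -0.6]
F [ 0.   0.2 -6.4] T [-0.039  0.133  0.002] P [ 0.5717 -0.194   0.0787] op 0.0138 12.1 nose [ 0.4567 -0.209   0.0083]
```

The key pivots freely now (nose on the bench, pitch about 29°). Next I'll lift gently so it swings down.

Call:
carry_out(
  commands=[
    [[-0.003, 0, -0.01], 0, 0],
    [[-0.005, 0, -0.01], 0, 0],
    [[-0.007, 0, -0.012], 0, 0],
    [[-0.009, 0, -0.012], 0, 0],
    [[-0.009, 0, -0.012], 0, 0],
    [[-0.009, 0, -0.012], 0, 0],
    [[-0.003, 0, -0.012], 0, 0],
    [[0, 0, 0], 0, 0],
  ],
  newtons=5.5,
)

```text
time: 13.6
tool_pos: [0.5276, -0.2003, 0.1601]
tool_rot: [3.14, -0.002, 0.13]
contact_force: [-0.6, 0.0, -7.3]
opening: 0.0138
grip_force: 7.0
```

```bash
python3 lean.py
```

```text
pitch(90=upright) 65.3 deg  g 93.3 mm
side key [340. 247.] [-3.3 -0.5]
side key_nose [328. 260.] [ 0.6 -0.7]
side key_shaft [348. 233.] [-1.5 -1.5]
wrist key_bar [324. 237.] [ 0.3 19.6]
wrist key [323. 249.] [-0.  -0.1]
wrist key_shaft [321. 247.] [2.4 4.4]
F [-0.6  0.  -7.3] T [-0.048  0.069 -0.001] P [ 0.5276 -0.2003  0.1601] op 0.0138 13.6 nose [ 0.4674 -0.2081  0.0203]
```

```bash
python3 - <<'E'
from h import *
a=shot('wrist'); b=shot('side'); u=proj(b,a['s']['tool_pos']).astype(int)
s=cv2.resize(b['pixels'][u[1]-45:u[1]+45,u[0]-48:u[0]+48],None,fx=4.4444,fy=4.4444)
w=a['pixels'][:, 140:510]
cv2.imwrite('pics/m6.png',np.hstack([w,s])[:,:,::-1]); print(u)
E
python3 lean.py
```

```text
[351 220]
pitch(90=upright) 65.5 deg  g 84.5 mm
side key [338. 248.] [-0.1 -2.6]
side key_nose [330. 259.] [-0.4 -1.2]
side key_shaft [350. 228.] [-2.3  1.6]
wrist key_bar [323. 236.] [-1. 20.]
wrist key [321. 248.] [0.8 0.6]
wrist key_shaft [321. 243.] [0.8 8.5]
F [ 0.1 -0.1 -6.3] T [-0.025  0.169 -0.028] P [ 0.527  -0.1998  0.1586] op 0.0138 14.2 nose [ 0.471  -0.2072  0.0265]
```

View pics/m6.png

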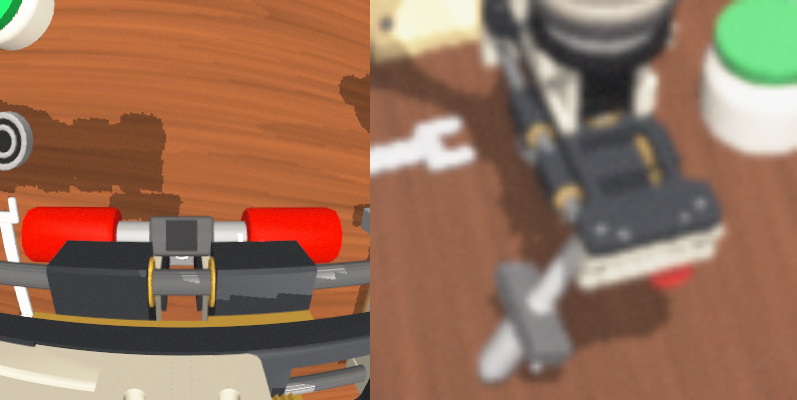

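The T-bar rests against the fingers (col 322, row 236) with the key leaning about 27°, nose down. I'll firm up the grip, lift, and carry it to the hub.

Call:
carry_out(
  commands=[
    [[0, 0, 0], 0, 0],
    [[0, 0, -0.015], 0, 0],
    [[0, 0, -0.025], 0, 0],
    [[0, 0, -0.03], 0, 0],
    [[0, 0, -0.03], 0, 0],
    [[0, 0, -0.02], 0, 0],
    [[0, 0, 0], 0, 0],
  ],
  newtons=15,
)

```text
time: 15.58
tool_pos: [0.5278, -0.2002, 0.2813]
tool_rot: [3.139, -0.004, 0.13]
contact_force: [-0.7, -0.5, -7.1]
opening: 0.0136
grip_force: 15.9
```

```bash
cat > nose.py <<'E'
from h import *
def nose():
    s=robot.observe(); P=np.array(s['tool_pos']); y=s['tool_rot'][2]; nrm=np.array([np.sin(y),-np.cos(y),0]); a=np.array([np.cos(y),np.sin(y),0])
    for c in ['side','top']:
        p=shot(c); 
        for n in ['key_nose','key','key_shaft','key_peg1','bearing_bore','ring_face']:
            for r in robot.tip_of(p,n)[:4]:
                o,d=ray(p,r['at']); t=nrm@(P-o)/(nrm@d); X=o+d*t
                if n in('bearing_bore','ring_face'): print(c,n,np.round(r['at'],1),np.round(atz(p,r['at'],.072 if n[0]=='b' else .084),4)); break
                if np.linalg.norm(X-P)<.17: print(c,n,round(r['p'],2),np.round(r['at'],1),'world',np.round(X,4),'rel along,z: ',np.round([(X-P)@a,X[2]-P[2]],4))
    print(np.round(P,4),np.round(y,3),np.round(s['contact_force'],1),s['time'])
nose()
E
python3 nose.py; python3 lean.py;python3 -c "
from h import *
plan(.585,.172,.287,-.381,10)"
```

```text
side key_nose 0.88 [330.4 233. ] world [ 0.4714 -0.2076  0.1324] rel along,z:  [-0.0569 -0.1489]
side key 0.82 [342.8 215.5] world [ 0.5027 -0.2035  0.189 ] rel along,z:  [-0.0254 -0.0923]
side key_shaft 0.57 [352.3 198.9] world [ 0.525  -0.2006  0.2418] rel along,z:  [-0.0028 -0.0395]
side key_peg1 0.91 [341.9 227.5] world [ 0.5014 -0.2037  0.143 ] rel along,z:  [-0.0267 -0.1383]
side key_peg1 0.73 [332.2 210.6] world [ 0.4755 -0.2071  0.2169] rel along,z:  [-0.0528 -0.0644]
side bearing_bore [325.  142.3] [0.5294 0.1975 0.072 ]
side ring_face [417.7 342.7] [ 0.613  -0.5089  0.084 ]
top key 0.49 [379.2 183.2] world [ 0.4947 -0.2046  0.1614] rel along,z:  [-0.0333 -0.1199]
top key_peg1 0.66 [388.9 182.9] world [ 0.4721 -0.2075  0.3516] rel along,z:  [-0.0562  0.0703]
top bearing_bore [256.8 175.4] [0.5306 0.2021 0.072 ]
top ring_face [382.2 171.3] [ 0.5452 -0.2252  0.084 ]
[ 0.5278 -0.2002  0.2813] 0.13 [-0.7 -0.5 -7.1] 15.575
pitch(90=upright) 66.0 deg  g 93.1 mm
side key [338. 227.] [-0.8 -9.8]
side key_nose [330. 232.] [-0.7  0.1]
side key_shaft [350. 201.] [-2.3 -0.6]
wrist key_bar [321. 237.] [ 1.5 19.3]
wrist key [321. 248.] [ 0.8 -0.1]
wrist key_shaft [320. 249.] [1.7 1.2]
F [-0.2  0.5 -6.8] T [-0.065  0.126  0.009] P [ 0.527  -0.1999  0.2786] op 0.0136 16.275 nose [ 0.4685 -0.2075  0.1383]
dyaw -0.511
[[0.0106, -0.0361, -0.0008], 0.051]
[[0.0087, -0.0366, -0.0008], 0.051]
[[0.0068, -0.037, -0.0008], 0.051]
[[0.0049, -0.0373, -0.0008], 0.051]
[[0.003, -0.0375, -0.0008], 0.051]
[[0.0011, -0.0376, -0.0008], 0.051]
[[-0.0008, -0.0376, -0.0008], 0.051]
[[-0.0027, -0.0375, -0.0008], 0.051]
[[-0.0047, -0.0373, -0.0008], 0.051]
[[-0.0066, -0.0371, -0.0008], 0.051]
```

```bash
cat > pose.py <<'E'
from h import *
from scipy.optimize import least_squares
def fit(show=True):
    s=robot.observe(); P=np.array(s['tool_pos']); y=s['tool_rot'][2]; a=np.array([np.cos(y),np.sin(y),0]); l=np.array([-a[1],a[0],0]); up=np.array([0,0,1.])
    # v: bar centre along,z rel TCP, pitch
    f=lambda X,Y,v: P+a*v[0]+up*v[1]+(X-.122)*(a*np.cos(v[2])+up*np.sin(v[2]))+l*Y
    v0=np.array([.02,.03,1.1]); O=[]
    for c in ['side','side','wrist']:
        p=shot(c)
        if c=='wrist':
            h=cv2.cvtColor(p['pixels'],cv2.COLOR_RGB2HSV); m=((h[...,0]<4)|(h[...,0]>176))&(h[...,1]>200)&(h[...,2]>110); m[:170]=0; m[290:]=0
            n,lab,st,ce=cv2.connectedComponentsWithStats(m.astype(np.uint8)); k=[i for i in np.argsort(-st[1:,4])[:2]+1]
            k.sort(key=lambda i:st[i,0]); L,Rr=k
            if show: print(st[k])
            O+=[(p,.122,.070,(st[L,0],None),3),(p,.122,-.070,(st[Rr,0]+st[Rr,2],None),3),(p,.122,.027,(st[L,0]+st[L,2],None),3),(p,.122,-.027,(st[Rr,0],None),3)]
            O+=[(p,.122,0,(None,st[L,1]+st[L,3]/2),2)] if st[L,1]>175 else []
        else:
            for n,X,Y in [('key_nose',-.052,0),('key',0,0),('key_shaft',.06,0),('key_peg1',-.009,.027),('key_peg1',-.009,-.027)]:
                u=proj(p,f(X,Y,v0)); C=[r for r in robot.tip_of(p,n) if np.hypot(*(np.array(r['at'])-u))<(22 if Y==0 else 12)]
                if C: O.append((p,X,Y,min(C,key=lambda r:np.hypot(*(np.array(r['at'])-u)))['at'],1))
    def F(v):
        e=[]
        for p,X,Y,u,w in O:
            q=proj(p,f(X,Y,v)); e+=[w*(q[i]-u[i]) for i in (0,1) if u[i] is not None]
        return np.array(e)
    b=least_squares(F,v0,loss='soft_l1',f_scale=2); v=b.x
    print('bar rel along,z %.1f %.1f mm, pitch %.1f'%(v[0]*1e3,v[1]*1e3,np.degrees(v[2])),'nose rel',np.round((f(-.052,0,v)-P)@np.c_[a,up],4),'nose world',np.round(f(-.052,0,v),4)); 
    if show: print(np.round(F(v),1))
    print('F',np.round(s['contact_force'],1),'T',np.round(s['torque'],2),'P',np.round(P,4),'yaw',round(y,3),'op',round(s['opening'],4),'t',s['time'])
    return v
if __name__=='__main__': fit()
E
python3 pose.py
```

```text
[[ 161  207  101   56 3779]
 [ 382  208  100   56 3723]]
bar rel along,z 25.7 27.3 mm, pitch 60.3 nose rel [-0.0606 -0.1238] nose world [ 0.4669 -0.2077  0.155 ]
[ -1.3  -6.4  -1.5  -4.5   1.5  -2.4   1.    0.8   0.3  -2.    0.2  -4.
  -0.   -3.7   1.1  -3.9   0.9  -3.4   1.6  -2.4   6.9  -2.2 -17.5  20.2
   0.2]
F [ 0.8  0.  -6.8] T [-0.03  0.2  -0.03] P [ 0.527  -0.1999  0.2787] yaw 0.13 op 0.0137 t 16.775
```

```bash
python3 - <<'E'
t=open('pose.py').read()
t=t.replace("q=proj(p,f(X,Y,v)); e","A=f(X,Y,v); \n            if w==3:\n                cam=ray(p,(p['cx']+.01,p['cy']))[0]; bc=f(X,0,v); A=A+.012*(cam-bc)/np.linalg.norm(cam-bc)\n            q=proj(p,A); e")
open('pose.py','w').write(t)
E
python3 pose.py; python3 pose.py
```

```text
[[ 161  207  101   56 3766]
 [ 381  208  101   56 3711]]
bar rel along,z 21.2 17.0 mm, pitch 61.5 nose rel [-0.0619 -0.1359] nose world [ 0.4657 -0.2079  0.1428]
[ -2.3  -1.2   0.4  -2.3   1.7   1.4  -0.8  -0.3  -0.8  -0.5   1.    0.6
  -1.4   1.3   0.8  -1.6   1.2   2.4   0.9   3.1   4.5  -0.  -18.8  24.2
   0.1]
F [ 0.  -0.9 -6.6] T [-0.01  0.22  0.03] P [ 0.5271 -0.1999  0.2787] yaw 0.13 op 0.0133 t 17.425
[[ 161  207  101   56 3785]
 [ 382  208  100   55 3723]]
bar rel along,z 21.3 17.0 mm, pitch 62.1 nose rel [-0.0602 -0.1367] nose world [ 0.4673 -0.2077  0.142 ]
[  0.7   1.1  -0.8  -0.6   0.6   3.8  -0.5  -0.2  -0.7  -3.2  -2.6   1.5
   1.3  -0.4   1.6   3.2  -0.4   0.3   4.    0.1 -19.1  21.2  -0. ]
F [-0.2 -0.1 -7.4] T [-0.    0.11  0.  ] P [ 0.527  -0.1999  0.2787] yaw 0.13 op 0.0132 t 18.075
```

The pose fit is consistent: lean 28°, nose tip 61 mm behind and 136 mm below the TCP. Carrying it over the hub, with the yaw matched to the holes.

Call:
carry_out(
  commands=[
    [[0.005, -0.018, 0], 0.026, 0],
    [[0.01, -0.036, 0], 0.051, 0],
    [[0.009, -0.037, 0], 0.051, 0],
    [[0.007, -0.037, 0], 0.051, 0],
    [[0.005, -0.037, 0], 0.051, 0],
    [[0.003, -0.038, 0], 0.051, 0],
    [[0.001, -0.038, 0], 0.051, 0],
    [[-0.001, -0.038, 0], 0.051, 0],
    [[-0.003, -0.038, 0], 0.051, 0],
    [[-0.005, -0.037, 0], 0.051, 0],
    [[-0.003, -0.018, 0], 0.026, 0],
    [[0, 0, 0], 0, 0],
    [[0, 0, 0], 0, 0],
  ],
  newtons=20,
)

```text
time: 20.35
tool_pos: [0.5931, 0.1706, 0.2786]
tool_rot: [3.141, 0.0, -0.381]
contact_force: [-0.4, 0.4, -6.8]
opening: 0.013
grip_force: 20.9
```

```bash
python3 pose.py
```

```text
[[ 161  207  100   56 3658]
 [ 383  207   99   57 3574]]
bar rel along,z 21.2 17.4 mm, pitch 62.6 nose rel [-0.059 -0.137] nose world [0.5384 0.1926 0.1415]
[ -0.7   2.   -0.    0.6   0.2   0.8  -1.5   4.   -3.7   1.2  -0.8  -1.8
  -2.5   2.7  -0.    0.1   0.4   1.6   1.6   2.2   3.5   0.6 -16.5  18.3
  -0. ]
F [-0.4  0.4 -6.8] T [-0.08  0.19 -0.01] P [0.5931 0.1706 0.2786] yaw -0.381 op 0.013 t 20.35
```

Call:
carry_out(
  commands=[
    [[-0.006, 0.001, 0.01], 0, 0],
    [[-0.006, 0.001, 0.02], 0, 0],
    [[0, 0, 0.02], 0, 0],
    [[0, 0, 0.012], 0, 0],
    [[0, 0, 0.005], 0, 0],
    [[0, 0, 0.005], 0, 0],
    [[0, 0, 0], 0, 0],
  ],
)

```text
time: 21.88
tool_pos: [0.5814, 0.1738, 0.2068]
tool_rot: [-3.141, -0.0, -0.381]
contact_force: [-0.2, 0.5, -5.8]
opening: 0.013
grip_force: 20.9
```

```bash
python3 - <<'E'
from h import *
b=shot('side'); s=b['s']; u=proj(b,[.5276,.1947,.084]).astype(int); print(u,np.round(s['contact_force'],1),np.round(s['torque'],2),s['tool_pos'])
x,y=u[0]-50,u[1]-55
cv2.imwrite('pics/s7.png',cv2.resize(b['pixels'][y:y+80,x:x+110,::-1],None,fx=7,fy=7,interpolation=cv2.INTER_CUBIC))
E
```

```text
[324 140] [-0.2  0.5 -5.8] [-0.01  0.17 -0.01] [0.58136142 0.17382034 0.20675523]
```

View pics/s7.png

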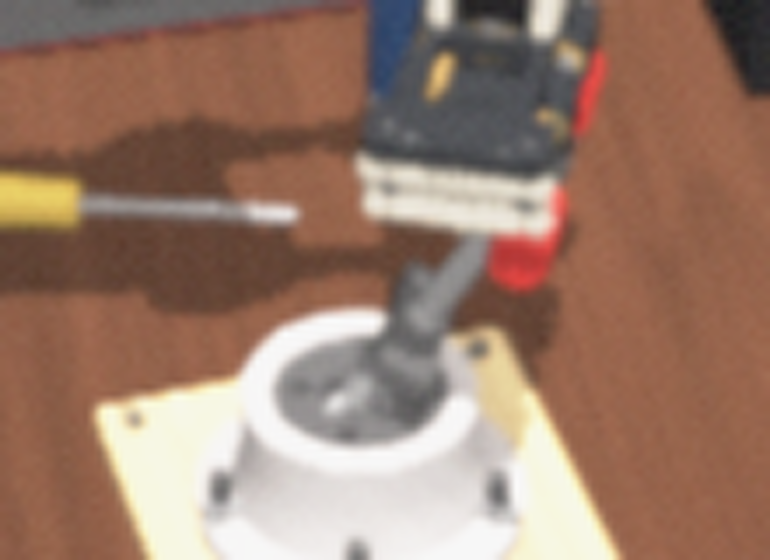

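The side crop shows the nose entering the ring's bore around crop (395,380), with the bore centre near (360,388) and no contact force yet. I'll compare this with the predicted projection.

```bash
python3 - <<'E'
from h import *
b=shot('side'); s=b['s']; P=np.array(s['tool_pos']); a=np.array([np.cos(-.381),np.sin(-.381),0]); up=np.array([0,0,1])
cc=lambda X:np.round((proj(b,X)-[274,85])*7)
for pt in (60,62.5,66):
    t=np.radians(pt); B=P+a*.0212+up*.0173
    print(pt,[(X,cc(B+(X-.122)*(a*np.cos(t)+up*np.sin(t)))) for X in (-.052,-.03,0,.014,.06,.122)])
t=np.radians(62.5);B=P+a*.0212+up*.0173
l=np.array([-a[1],a[0],0])
print('foot ends',[cc(B+(.007-.122)*(a*np.cos(t)+up*np.sin(t))+l*k) for k in(-.034,.034)])
print('ring c',cc([.5276,.1947,.084]),'rim c',cc([.5276,.1947,.088]),[cc([.5276+.04*c,.1947+.04*k,.088]) for c,k in((1,0),(-1,0),(0,1),(0,-1))])
for n in('key','key_peg1','key_shaft','key_nose','bearing_bore','ring_face'): print(n,[(round(r['p'],2),(np.array(r['at'])-[274,85])*7//1) for r in robot.tip_of(b,n)[:3] if abs(r['at'][0]-324)<50 and r['at'][1]<170])
E
```

```text
60 [(-0.052, array([337., 400.])), (-0.03, array([361., 370.])), (0, array([394., 330.])), (0.014, array([410., 311.])), (0.06, array([464., 245.])), (0.122, array([540., 153.]))]
62.5 [(-0.052, array([352., 408.])), (-0.03, array([374., 378.])), (0, array([405., 336.])), (0.014, array([420., 316.])), (0.06, array([470., 248.])), (0.122, array([540., 153.]))]
66 [(-0.052, array([372., 418.])), (-0.03, array([392., 387.])), (0, array([420., 343.])), (0.014, array([433., 323.])), (0.06, array([477., 252.])), (0.122, array([540., 153.]))]
foot ends [array([397., 377.]), array([427., 277.])]
ring c [354. 385.] rim c [354. 379.] [array([443., 368.]), array([265., 389.]), array([339., 321.]), array([370., 438.])]
key [(0.85, array([423., 324.])), (0.74, array([438., 166.]))]
key_peg1 [(0.91, array([396., 294.])), (0.83, array([381., 380.]))]
key_shaft [(0.68, array([474., 247.]))]
key_nose [(0.85, array([348., 398.]))]
bearing_bore [(0.59, array([358., 396.]))]
ring_face [(0.63, array([338., 389.]))]
```

The prediction and picture agree within about 2 mm and the tip is at the bore mouth, so I'll lower slowly.

Call:
carry_out(
  commands=[
    [[0, 0, 0.004], 0, 0],
    [[0, 0, 0.004], 0, 0],
    [[0, 0, 0], 0, 0],
  ],
)

```text
time: 22.65
tool_pos: [0.5809, 0.1738, 0.1981]
tool_rot: [3.141, 0.001, -0.381]
contact_force: [-0.5, 0.1, -6.8]
opening: 0.0129
grip_force: 20.3
```

Call:
carry_out(
  commands=[
    [[0, 0, 0.004], 0, 0],
    [[0, 0, 0.003], 0, 0],
    [[0, 0, 0], 0, 0],
  ],
)

```text
time: 23.02
tool_pos: [0.5816, 0.1738, 0.1921]
tool_rot: [-3.141, -0.001, -0.381]
contact_force: [-0.7, 0.3, -2.5]
opening: 0.013
grip_force: 20.0
```

It made contact at about 15 mm inside the bearing bore, leaning on the ring's edge. I'll slide the light grip down the shaft to gain finger clearance, then bring it more upright.

Call:
carry_out(
  commands=[
    [[0, 0, 0], 0, 0],
    [[-0.003, 0, 0.005], 0, 0],
    [[-0.003, 0, 0.006], 0, 0],
    [[-0.003, 0, 0.001], 0, 0],
    [[-0.003, 0, 0.001], 0, 0],
    [[0, 0, 0], 0, 0],
  ],
  newtons=4,
)

```text
time: 23.78
tool_pos: [0.5704, 0.1784, 0.1792]
tool_rot: [-3.141, -0.001, -0.381]
contact_force: [3.2, -1.5, 4.5]
opening: 0.0128
grip_force: 4.0
```

```bash
python3 pose.py
```

```text
[[ 142  178  112   63 5172]
 [ 389  178  112   64 5452]]
bar rel along,z 36.8 28.1 mm, pitch 58.6 nose rel [-0.054  -0.1204] nose world [0.5203 0.1985 0.0588]
[ -1.1  -1.7  -2.    0.8  -1.6   1.7   0.5   2.8  -1.2   1.3   0.9  -1.6
   0.8  -0.7   2.6   0.4  -0.2   3.5  -0.5   1.    0.1  -3.  -28.6  24.3
   0. ]
F [ 3.2 -1.5  4.5] T [-0.22 -0.55 -0.01] P [0.5704 0.1784 0.1792] yaw -0.381 op 0.0128 t 23.775
```

Call:
carry_out(
  commands=[
    [[0, 0, 0], 0, 0],
    [[0, 0, 0], 0, 0],
    [[-0.004, 0, -0.002], 0, 0],
    [[-0.004, 0, -0.001], 0, 0],
    [[-0.004, 0, 0], 0, 0],
    [[0, 0, 0], 0, 0],
  ],
  newtons=14,
)

```text
time: 25.18
tool_pos: [0.5578, 0.183, 0.1808]
tool_rot: [3.14, 0.003, -0.381]
contact_force: [2.4, -0.7, -2.7]
opening: 0.0118
grip_force: 14.0
```

```bash
python3 pose.py
```

```text
[[ 140  196  113   64 5289]
 [ 388  196  114   64 5392]]
bar rel along,z 31.3 32.2 mm, pitch 67.3 nose rel [-0.0358 -0.1284] nose world [0.5246 0.1963 0.0524]
[ -0.2  -1.2  -0.9  -0.3   2.4  -0.5   0.7   0.1  -0.7   1.2   0.7  -1.3
  -0.9  -1.9   1.2   2.1   0.3  -0.1   0.2   1.6   2.3  -0.7 -26.7  30.9
   0.1]
F [ 2.4 -0.7 -2.7] T [-0.11 -0.09  0.01] P [0.5578 0.183  0.1808] yaw -0.381 op 0.0118 t 25.175
```

It works: lean is down to 23° and the nose is going deeper. Continuing.

Call:
carry_out(
  commands=[
    [[-0.004, 0, 0.001], 0, 0],
    [[-0.004, 0, 0.002], 0, 0],
    [[-0.004, 0, 0.002], 0, 0],
    [[-0.004, 0, 0.002], 0, 0],
    [[0, 0, 0], 0, 0],
  ],
)

```text
time: 26.45
tool_pos: [0.5469, 0.1891, 0.1785]
tool_rot: [-3.136, -0.009, -0.381]
contact_force: [4.3, -1.9, 10.4]
opening: 0.0109
grip_force: 13.8
```

```bash
python3 pose.py
```

```text
[[ 137  207  113   58 4730]
 [ 388  208  115   56 4635]]
bar rel along,z 27.8 33.9 mm, pitch 72.7 nose rel [-0.024  -0.1322] nose world [0.5247 0.198  0.0463]
[  0.6  -2.6  -2.   -1.   -0.4   0.4   0.5   1.7  -0.7  -2.4   1.6  -1.4
  -2.5  -0.7   1.8   1.3   0.5  -0.2   0.9   1.2   8.8  -0.3 -20.4  31.2
   0. ]
F [ 4.3 -1.9 10.4] T [-0.33 -0.75  0.01] P [0.5469 0.1891 0.1785] yaw -0.381 op 0.0109 t 26.45
```

Lean is 17°, but the shaft is nearing the pad edge. It's captured about 26 mm deep in the bearing bore, so I'll release here, rise, and turn a quarter turn to straddle the T-bar.

Call:
carry_out(
  commands=[
    [[0, 0, -0.003], 0, 0.3],
    [[0, 0, 0], 0, 1],
    [[0, 0, 0], 0, 1],
    [[0, 0, 0], 0, 1],
    [[0, 0, -0.015], 0, 1],
    [[0, 0, -0.03], 0, 1],
    [[0, 0, -0.03], 0, 1],
    [[0, 0, -0.03], 0, 1],
    [[0.015, 0, 0], -0.1, 1],
    [[0.015, 0, 0], -0.175, 1],
    [[0, 0, 0], -0.175, 1],
    [[0, 0, 0], -0.175, 1],
    [[0, 0, 0], -0.175, 1],
    [[0, 0, 0], -0.175, 1],
    [[0, 0, 0], -0.175, 1],
    [[0, 0, 0], -0.175, 1],
    [[0, 0, 0], -0.175, 1],
    [[0, 0, 0], -0.075, 1],
    [[0, 0, 0], 0, 1],
  ],
)

```text
time: 29.48
tool_pos: [0.5726, 0.179, 0.2837]
tool_rot: [3.141, -0.001, 1.193]
contact_force: [0.9, -0.2, 0.1]
opening: 0.0916
grip_force: 0.0
```

```bash
cat > f.py <<'E'
from h import *
import sys
a=shot('wrist'); b=shot('side'); s=a['s']; print(np.round(s['contact_force'],1),np.round(s['tool_pos'],4),np.round(s['tool_rot'],3),s['time'])
u=proj(b,[.5276,.1947,.13]).astype(int); x,y=max(0,u[0]-50),max(0,u[1]-60); print(x,y)
S=cv2.resize(b['pixels'][y:y+100,x:x+100],(400,400),interpolation=cv2.INTER_CUBIC)
cv2.imwrite('pics/'+sys.argv[1],np.hstack([a['pixels'][:,130:530],S])[:,:,::-1])
for p in (a,b):
    for n in ('key_bar','key','key_shaft'): print(p['n'],n,[(round(r['p'],2),np.round(r['at']),np.round(atz(p,r['at'],.2),4)) for r in robot.tip_of(p,n)[:2]])
E
python3 f.py m8.png
```

```text
[ 0.9 -0.2  0.1] [0.5726 0.179  0.2837] [ 3.141e+00 -1.000e-03  1.193e+00] 29.475
274 68
wrist key_bar [(0.87, array([323., 213.]), array([0.5721, 0.1761, 0.2   ])), (0.72, array([105., 206.]), array([0.3866, 0.2541, 0.2   ]))]
wrist key [(0.9, array([166., 228.]), array([0.4418, 0.2125, 0.2   ])), (0.63, array([287., 181.]), array([0.5561, 0.2099, 0.2   ]))]
wrist key_shaft [(0.79, array([134., 216.]), array([0.4142, 0.2335, 0.2   ])), (0.71, array([280., 154.]), array([0.5595, 0.2303, 0.2   ]))]
side key_bar [(0.82, array([276., 278.]), array([ 0.3212, -0.362 ,  0.2   ])), (0.69, array([225., 155.]), array([0.2298, 0.055 , 0.2   ]))]
side key [(0.76, array([330., 139.]), array([0.5214, 0.0672, 0.2   ])), (0.76, array([259., 170.]), array([ 0.3158, -0.0202,  0.2   ]))]
side key_shaft [(0.94, array([331., 122.]), array([0.537 , 0.1379, 0.2   ])), (0.72, array([261., 296.]), array([ 0.2849, -0.4011,  0.2   ]))]
```

View pics/m8.png

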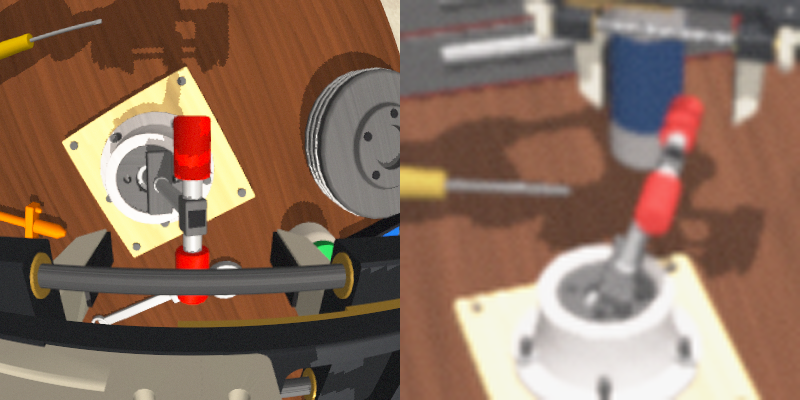

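The pictures show the key held leaning about 18° in the hub, its T-bar block at wrist pixel (323,213), right between the open fingers. I'll go down astride it and swing it upright.

Call:
carry_out(
  commands=[
    [[0, 0, 0.02], 0, 1],
    [[0, 0, 0.03], 0, 1],
    [[0, 0, 0.02], 0, 0.8],
    [[0, 0, 0.006], 0, 0.4],
    [[0, 0, 0], 0, 0.36],
    [[0, 0, 0], 0, 0.36],
    [[0, -0.008, 0], 0, 0.36],
    [[0, -0.008, 0], 0, 0.36],
    [[0, -0.008, 0], 0, 0.36],
    [[-0.001, -0.008, 0], 0, 0.36],
    [[-0.001, -0.008, 0], 0, 0.36],
    [[0, -0.0076, 0], 0, 0.36],
    [[0, 0, 0], 0, 0.36],
  ],
  newtons=5,
)

```text
time: 31.5
tool_pos: [0.527, 0.1949, 0.2068]
tool_rot: [-3.141, -0.0, 1.194]
contact_force: [0.7, 0.0, -0.6]
opening: 0.0329
grip_force: 0.0
```

```bash
cat > g.py <<'E'
from h import *
import sys
a=shot('wrist'); b=shot('side'); s=a['s']; print(np.round(s['contact_force'],1),np.round(s['torque'],2),np.round(s['tool_pos'],4),np.round(s['tool_rot'],3),s['opening'],s['time'])
for n,z in (('key_bar',.122),('key',0),('key_shaft',.06)):
    for p in (b,):
        print(n,'pred',np.round(proj(p,[.5276,.1947,.084+z]),1),[(round(r['p'],2),np.round(r['at'],1)) for r in robot.tip_of(p,n) if abs(r['at'][0]-327)<25 and r['at'][1]<170])
if len(sys.argv)>1:
    S=cv2.resize(b['pixels'][65:165,274:374],(400,400),interpolation=cv2.INTER_CUBIC)
    cv2.imwrite('pics/'+sys.argv[1],np.hstack([a['pixels'][:,130:530],S])[:,:,::-1])
E
python3 g.py m9.png
```

```text
[ 0.7  0.  -0.6] [-0.1   0.08  0.05] [0.527  0.1949 0.2068] [-3.141 -0.     1.194] 0.03293419414829843 31.5
key_bar pred [324.4 108.7] [(0.7, array([323.3, 113.9])), (0.63, array([323.8, 141.3]))]
key pred [324.6 140.1] [(0.61, array([325.5, 139.6])), (0.35, array([324.9, 125. ]))]
key_shaft pred [324.5 125.1] [(0.97, array([324.3, 127.2]))]
```

Call:
carry_out(
  commands=[
    [[0, 0, 0], 0, 1],
    [[0, 0, 0], 0, 1],
    [[0, 0, -0.02], 0, 1],
    [[0, 0, -0.03], 0, 1],
    [[0, 0, -0.02], 0, 1],
    [[0, 0, 0], 0, 1],
    [[0, 0, 0], 0, 1],
  ],
)

```text
time: 32.62
tool_pos: [0.5271, 0.1945, 0.2757]
tool_rot: [-3.14, 0.001, 1.194]
contact_force: [-0.4, -0.3, 0.1]
opening: 0.0914
grip_force: 0.0
```

```bash
python3 g.py m10.png
```

```text
[-0.4 -0.3  0.1] [-0.05  0.08  0.07] [0.5271 0.1945 0.2757] [-3.140e+00  1.000e-03  1.194e+00] 0.0913787460160131 32.625
key_bar pred [324.4 108.7] [(0.84, array([325. , 110.8]))]
key pred [324.6 140.1] [(0.9, array([326.1, 139.5]))]
key_shaft pred [324.5 125.1] [(0.93, array([325.7, 126.7]))]
```

View pics/m10.png

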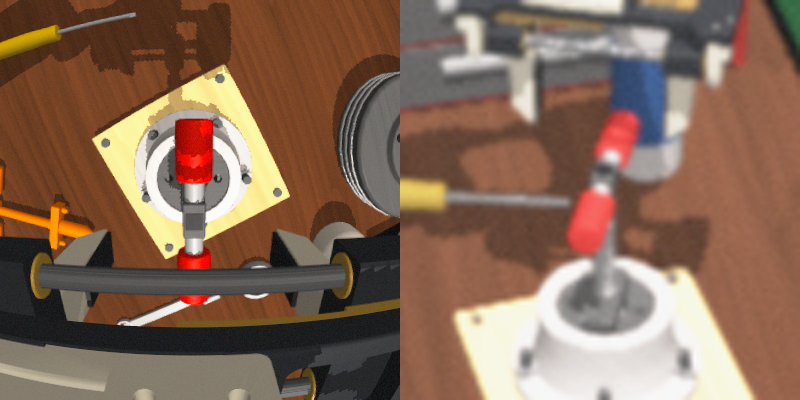

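The key stands upright by itself in the hub, block at (323,213) in the wrist view. Retaking it by the T-bar.

Call:
carry_out(
  commands=[
    [[0, 0, 0.02], 0, 1],
    [[0, 0, 0.03], 0, 1],
    [[0, 0, 0.018], 0, 0.6],
    [[0, 0, 0], 0, 0.1],
    [[0, 0, 0], 0, 0],
    [[0, 0, 0], 0, 0],
    [[0, 0, 0], 0, 0],
    [[0, 0, 0], 0, 0],
  ],
  newtons=20,
)

```text
time: 33.88
tool_pos: [0.5276, 0.1946, 0.2091]
tool_rot: [3.141, -0.0, 1.194]
contact_force: [0.4, 0.7, 0.1]
opening: 0.0364
grip_force: 0.0
```

```bash
python3 g.py
```

```text
[0.4 0.7 0.1] [-0.1   0.04 -0.01] [0.5276 0.1946 0.2091] [ 3.141 -0.     1.194] 0.03641539720363732 33.875
key_bar pred [324.4 108.7] [(0.59, array([326.2, 114.2]))]
key pred [324.6 140.1] [(0.66, array([327.3, 139.6]))]
key_shaft pred [324.5 125.1] [(0.88, array([323.8, 124. ]))]
```

Call:
carry_out(
  commands=[
    [[0, 0, 0.001], 0, 0],
    [[0, 0, 0.001], 0, 0],
    [[0, 0, 0], 0, 0],
    [[0, 0, 0], 0, 0],
    [[0, 0, 0.002], 0, 0],
    [[0, 0, 0.002], 0, 0],
    [[0, 0, 0], 0, 0],
  ],
)

```text
time: 35.0
tool_pos: [0.5293, 0.1946, 0.2079]
tool_rot: [3.134, -0.004, 1.194]
contact_force: [-4.9, -3.4, 27.0]
opening: 0.0159
grip_force: 20.0
```

```bash
python3 g.py
```

```text
[-4.9 -3.4 27. ] [-0.57  1.1   0.09] [0.5293 0.1946 0.2079] [ 3.134 -0.004  1.194] 0.015931741320114608 35.0
key_bar pred [324.4 108.7] [(0.93, array([325.3, 113.2]))]
key pred [324.6 140.1] [(0.54, array([324.7, 138. ])), (0.17, array([328.7, 163.4]))]
key_shaft pred [324.5 125.1] [(0.66, array([323.3, 124.9]))]
```

Call:
carry_out(
  commands=[
    [[0, 0, -0.003], 0, 0],
    [[0, 0, 0], 0, 0],
    [[0, 0, 0], 0.03, 0],
    [[0, 0, 0], 0.03, 0],
    [[0, 0, 0], 0, 0],
  ],
  newtons=58,
)

```text
time: 35.88
tool_pos: [0.5288, 0.1947, 0.208]
tool_rot: [3.137, -0.003, 1.134]
contact_force: [-0.8, -0.8, 12.4]
opening: 0.0154
grip_force: 58.0
```

```bash
python3 g.py
```

```text
[-0.8 -0.8 12.4] [-0.26  0.16  0.21] [0.5288 0.1947 0.208 ] [ 3.137e+00 -3.000e-03  1.134e+00] 0.015445936411851671 35.875
key_bar pred [324.4 108.7] [(0.66, array([325.6, 109.9]))]
key pred [324.6 140.1] [(0.93, array([325.6, 141.7]))]
key_shaft pred [324.5 125.1] [(0.58, array([328.6, 136.4]))]
```

Call:
carry_out(
  commands=[
    [[0, 0, -0.0015], 0, 0],
    [[0, 0, 0], 0.03, 0],
    [[0, 0, 0], 0.03, 0],
    [[0, 0, 0], 0, 0],
  ],
)

```text
time: 36.62
tool_pos: [0.5286, 0.1947, 0.2081]
tool_rot: [3.139, -0.002, 1.073]
contact_force: [2.0, -1.6, 5.9]
opening: 0.0156
grip_force: 58.0
```

```bash
python3 - <<'E'
from h import *
s=robot.observe(); print(s['torque'],s['contact_force'],s['tool_pos'],s['tool_rot'],s['qpos'])
E
```

```text
[-0.14939168 -0.6061968   0.2844992 ] [ 2.02809798 -1.59013229  5.86037994] [0.52860372 0.19466259 0.20806183] [ 3.13900820e+00 -1.82524266e-03  1.07265275e+00] [ 2.16970853e-01  4.39738731e-01  1.47506466e+00 -3.36632707e-04
  1.22364115e+00  7.15230817e-01]
```

With half the press the turning torque went up to 0.28 N m, close to the ring's own drag, and the height fits full seating. So the pegs are in the holes, and I'll turn clockwise.

Call:
carry_out(
  commands=[
    [[0, 0, 0], 0.06, 0],
    [[0, 0, 0], 0.1, 0],
    [[0, 0, 0], 0.1, 0],
    [[0, 0, 0], 0.1, 0],
    [[0, 0, 0], 0.1, 0],
    [[0, 0, 0], 0.1, 0],
    [[0, 0, 0], 0.1, 0],
    [[0, 0, 0], 0.1, 0],
    [[0, 0, 0], 0.04, 0],
    [[0, 0, 0], 0, 0],
  ],
)

```text
time: 37.88
tool_pos: [0.529, 0.1941, 0.208]
tool_rot: [3.14, -0.003, 0.273]
contact_force: [3.6, -1.9, 5.1]
opening: 0.0154
grip_force: 58.0
```

```bash
cat > o.py <<'E'
from h import *
s=robot.observe(); print(np.round(s['torque'],2),np.round(s['contact_force'],1),np.round(s['tool_pos'],4),np.round(s['tool_rot'],3),s['opening'],s['time'])
E
python3 o.py
```

```text
[-0.73 -0.77  0.16] [ 3.6 -1.9  5.1] [0.529  0.1941 0.208 ] [ 3.14e+00 -3.00e-03  2.73e-01] 0.01538162001618405 37.875
```

Call:
carry_out(
  commands=[
    [[0, 0, 0], 0.05, 0],
    [[0, 0, 0], 0.05, 0],
    [[0, 0, 0], 0, 0],
  ],
)

```text
time: 38.25
tool_pos: [0.529, 0.194, 0.2081]
tool_rot: [3.14, -0.004, 0.172]
contact_force: [4.5, -2.4, 5.5]
opening: 0.0152
grip_force: 58.0
```

```bash
python3 o.py
```

```text
[-0.83 -0.72  0.17] [ 4.5 -2.4  5.5] [0.529  0.194  0.2081] [ 3.14  -0.004  0.172] 0.0151940084072369 38.25
```

Call:
carry_out(
  commands=[
    [[0, 0, 0], 0.05, 0],
    [[0, 0, 0], 0.05, 0],
    [[0, 0, 0], 0, 0],
  ],
)

```text
time: 38.62
tool_pos: [0.529, 0.1939, 0.2081]
tool_rot: [3.14, -0.004, 0.073]
contact_force: [4.5, -2.9, 6.1]
opening: 0.0156
grip_force: 58.2
```

```bash
python3 o.py
```

```text
[-0.89 -0.62  0.48] [ 4.5 -2.9  6.1] [0.529  0.1939 0.2081] [ 3.14  -0.004  0.073] 0.015595059654192065 38.625
```

Call:
carry_out(
  commands=[
    [[0, 0, 0], 0.03, 0],
    [[0, 0, 0], 0.03, 0],
    [[0, 0, 0], 0, 0],
  ],
)

```text
time: 39.0
tool_pos: [0.5289, 0.1941, 0.2081]
tool_rot: [3.14, -0.004, 0.015]
contact_force: [3.3, -2.5, 6.0]
opening: 0.0161
grip_force: 60.7
```

```bash
python3 o.py
```

```text
[-0.64 -0.51  1.47] [ 3.3 -2.5  6. ] [0.5289 0.1941 0.2081] [ 3.14  -0.004  0.015] 0.016094756768769754 39.0
```

Torque jumped to 1.5 N m, so the ring is on its stop. I'll relax the wind-up, let go, rise and check.

Call:
carry_out(
  commands=[
    [[0, 0, 0], -0.03, 0],
    [[0, 0, 0], 0, 0.25],
    [[0, 0, 0], 0, 0.6],
    [[0, 0, 0], 0, 1],
    [[0, 0, 0], 0, 1],
    [[0, 0, 0], 0, 1],
    [[0, 0, 0], 0, 1],
    [[0, 0, -0.015], 0, 1],
    [[0, 0, -0.03], 0, 1],
    [[0, 0, -0.03], 0, 1],
    [[0, 0, -0.02], 0, 1],
    [[0, 0, 0], 0, 1],
  ],
)

```text
time: 40.5
tool_pos: [0.5282, 0.1948, 0.3047]
tool_rot: [-3.141, -0.005, 0.044]
contact_force: [0.0, 0.1, 0.1]
opening: 0.0915
grip_force: 0.0
```

```bash
python3 g.py m11.png; python3 - <<'E'
from h import *
p=shot('wrist')
for n in('ring_hole','ring_face','key_bar','key'): print(n,[(round(r['p'],2),np.round(r['at']),np.round(atz(p,r['at'],.206 if n=='key_bar' else .084),4)[:2]) for r in robot.tip_of(p,n)[:3]])
E
```

```text
[0.  0.1 0.1] [-0.01  0.17 -0.  ] [0.5282 0.1948 0.3047] [-3.141 -0.005  0.044] 0.09154151412053123 40.5
key_bar pred [324.4 108.7] [(0.64, array([326.9, 111.9]))]
key pred [324.6 140.1] [(0.69, array([326. , 141.3]))]
key_shaft pred [324.5 125.1] [(0.63, array([325.6, 124.5]))]
ring_hole []
ring_face [(0.89, array([324., 169.]), array([0.5309, 0.1916])), (0.57, array([321., 172.]), array([0.5278, 0.1957]))]
key_bar [(0.62, array([282., 332.]), array([0.3906, 0.2288])), (0.6, array([323., 206.]), array([0.5249, 0.1938]))]
key [(0.79, array([322., 170.]), array([0.5297, 0.1942])), (0.6, array([320., 291.]), array([0.3613, 0.1903]))]
```

View pics/m11.png

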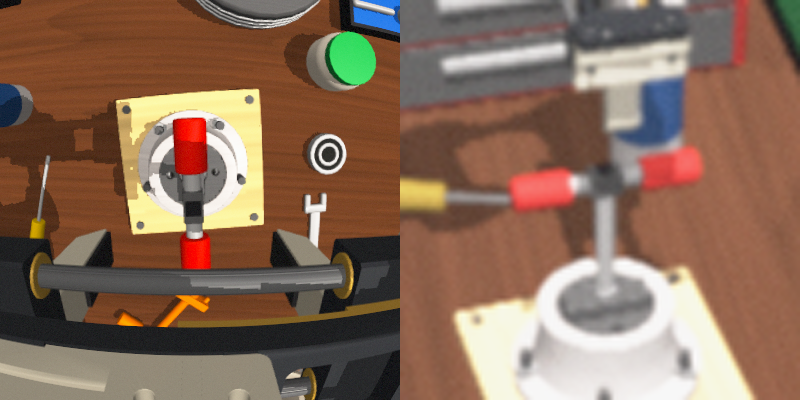

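The key stands upright and square, the free holes at (168,173) and (215,173) are at right angles to the T-bar, and the foot is down in the hub mouth. Handing in.

```bash
python3 -c "
from cell import robot
print(robot.hand_in())"
```

```text
the job is handed in; nothing more can be done
None
```

The key stands upright in the ring with both pegs in, as far as the final pictures and the turning torque show. The ring is turned clockwise to its stop (torque jumped to about 1.5 N m). I handed the job in at about 40.5 s, with the gripper clear of everything.

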